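Fish the stuck slide carrier out of the warming block

TASK

The flat steel slide carrier is stuck deep in the covered slot of the aluminium warming block: take the hooked pick from its rest, reach into the slot, catch the carrier's square eye and drag the carrier gently out along the open apron until you feel it come up against the clamped stop bar, and hold it there for about a second with a light pull of about 5 N. Touch the carrier only with the pick, never push or pull it or the block with more than 12 N, then lay the pick back in the middle of its rest the same way round, with the carrier left lying flat and wholly out of the slot, and leave the other things on the bench alone.

Things in the scene. Friction and masses are not known exactly. Their poses are not given: they have to be found in the camera images.
- block: Fixed aluminium warming block, x -95 to 116 mm, y +-50, 60 mm high. Origin: on the table under the middle of the slot's mouth; x points into the slot, z up. The slot goes in from x = 0: 110 mm deep, y -17 to 17, floor 25 mm and roof 55 mm above the table (5 mm clear plates with a 14 mm open gap along the middle). Before the mouth the floor goes on as an open apron (x -90 to 0) between guide strips 6 mm high.
- leaf_mid (a point): Middle of a low leaf spring (under 5 mm high, 40 mm long) on the slot floor at the block's x = 60, y = -15 mm. It presses the carrier against the +y wall with about 4 N, so the carrier drags with roughly 2 to 8 N until its middle has come to the block's x = 15 mm, and with under 1 N from there on.
- carrier: Loose dark steel plate 50 (x) by 30 (y) by 5 mm, about 0.06 kg, flat on the slot floor, its middle 42 to 65 mm behind the mouth. Origin: middle of its underside; axes as the block's. A square eye, 12 by 12 mm, goes right through it, centred at x = -14 mm (mouth side), with 5 mm of metal in front.
- apron_end (a point): Middle of the outer end of the apron, at slot floor height (block's x = -90, y = 0, z = 25 mm). A rigid steel stop bar, 8 mm high above the floor, 70 mm long and 6 mm thick, is clamped square across the apron; its face to the slot lies anywhere from x = -75 to -53 mm and is not measured: feel for it. The carrier against it has its middle 25 mm nearer to the slot.
- eye (a point): Centre of the carrier's square eye, level with the carrier's top face (5 mm above the slot floor).
- pick: Loose steel hooked pick, about 0.12 kg, level in its rest. Origin: middle of the handle; x to the hook, z up. Handle: bar 72 long (x), 14 wide (y), 18 mm high; middle 44 mm free for fingers, centre 54 mm above the table. A 6 mm rod leaves its front end, drops 22 mm at x = 42 and runs on to x = 100, where a 6 mm round prong points down to 14 mm below the rod's axis.
- hook_tip (a point): Bottom centre of the pick's prong: x = 100, y = 0, z = -36 mm in the pick's frame.
- rest: Fixed grey rest for the pick. Origin: on the table under its middle; x points as the pick lies, to the hook. Foot 72 x 44 x 12 mm; two posts 8 mm thick at x = +-28 mm, tops 45 mm above the table, carry the handle's underside between cheeks 8 mm high (6 mm free on either side of the handle). With the pick home the pick's origin is 54 mm above this origin.
- dish0: Bystander: clear round culture dish, 60 mm wide, 14 mm high. Origin: middle of its underside.
- dish1: Bystander: stack of clear dishes, 60 mm wide, 42 mm high. Origin: middle of its underside.
- tuberack: Bystander: aluminium tube block with holes, 75 x 100 x 55 mm. Origin: middle of its underside.
- jar: Bystander: small amber jar, 48 mm wide, 60 mm high. Origin: middle of its underside.
- screwdriver: Bystander: screwdriver, 160 mm long, lying flat.
- syringe: Bystander: white plastic syringe, about 125 mm long, lying flat.
- flask: Bystander: dark steel flask, 66 mm wide, 170 mm high. Origin: middle of its underside.
Things that resemble listed ones, but are neither listed nor needed, are in the scene too. What is meant by the pick is not blue, orange or white, and is the smaller of those in its own colour.

How it is judged:
By the outcome, as a careful person would: the job done as asked, in the order asked, and still so for the second after the job is handed in, with the robot touching nothing.
It also fails if it takes over 67 s, if anything falls off the work surface, if the arm or the gripper's body presses on something with over 40 N, if the wrist force passes 120 N, or if a joint passes its speed limit or range.

ROBOT

A 6-joint arm with a two-finger parallel gripper is mounted at the origin on the work surface. World frame = base frame: x ahead of the robot, y to its left, z up, the work surface at z = 0. Lengths are in m, angles in rad, forces in N, time in s.
With the tool pointing down it reaches from about 0.15 to 0.775 m from the base axis. Payload 6.1 kg.
Tool frame: the origin (TCP) lies midway between the tips of the shut fingers; the grasp point (between the pads) lies 19 mm behind it; z points along the fingers, y is the line along which they close (so a half turn about z gives the same grasp; the last joint's range is limited). The gripper opens to 85 mm and grips with 20 to 120 N. Pads are 22 mm wide; open, the fingers measure 114 mm over their backs; the gripper's body (76 mm by 85 mm) begins 54 mm behind the grasp point. The pads swing forward as they close: fully open they stand 13 mm farther back than shut.
Start: joints at [-1.109, 0.126, -0.04, 1.405, 0, 1.571], TCP at [0.234, -0.47, 0.231] pointing down, gripper open.
Joint ranges: [-2.72, 2.72], [-0.95, 1.95], [-1.27, 1.35], [-1.78, 2.02], [-1.46, 1.47], [-3.14, 3.14]. Speed limits (rad/s): [2.39, 2.39, 3.01, 3.14, 3.14, 3.14].

INTERFACE

Orientations are given as [roll, pitch, yaw] about the fixed x, y, z axes, in that order (R = Rz(yaw) Ry(pitch) Rx(roll)).
In Python, from rig import manip, capture, camera_info, spotter gives the robot as it stands.
- The arm moves only by the tool send_rows, never from a script. Its argument "plan" is a list that holds one entry, the list of rows, each a list of 5 numbers: the closure, from -1 (fully open) to 1 (shut), then the shift along the tool's x, y, z in m, then the turn about the tool's z in degrees. In form: [[[hand, tx, ty, tz, turn], ...]]. A call has 1 to 20 rows; each row shifts and turns the commanded pose from where the row before left it, along the tool's axes as they then stand; what a row does not reach is not made up. A row lasts 1/12 s, in which the tool goes at most 41.7 mm and 7.16 degrees, less where a joint would pass 70% of its speed; a pose out of reach is approached as far as the arm can. A call with a gripper value outside its range is refused whole. The fingers move at their own pace and stop on an object; "newtons" is the grip in N (left out, the last holds). Time passes only in rows, so rows that do not move let the fingers close. It gives the time, the measured TCP pose, the force, the opening and the grip force at its end, in the units of the state.
- manip.read_state(): the state, without advancing time (a new reading comes with each control period).
- capture(name): name is "scene" or "top" or "wrist"; returns the picture (384x512x3 uint8, blue, green, red); there is no depth.
- camera_info(name): a dict with "camera_matrix" (3x3 intrinsics, pixels), "R" (3x3) and "t" (3): a world point X has camera coordinates R X + t. Camera axes: x right, y down, z forward; pixel columns grow to the right and rows downward; lengths in m; the calibration is good to about 2 mm. A picture is of the moment at which its call begins: read the wrist's pose just before it. camera_info takes no time and is no camera call; for the wrist camera it gives the pose at the moment of the call.
- manip.close_job(): hands the job in; it is judged then, once.
Trained networks look in the newest picture that a camera, given by its name, has taken for a name from the list of things; names that differ only in an ending like _2 or _b are one class to them, and where a whole thing is asked for, a point or a joint stands for the part that bears it (a point fixed in the world has none). Each returns a list of dicts, best first, with "p" (0 to 1); they miss things now and then, are a little off and sometimes report something else, mostly with a low value. They report only what shows in the picture. A call takes as long as a camera call. They do not tell look-alikes from the thing itself.
- spotter.cut_out(label, camera): "mask" (384x512 bool, what is visible of it) and "rect" ([left, top, right, bottom] in pixels, round what is visible of it).
- spotter.pinpoint(label, camera): "pixel" ([row, column] in pixels: a listed point, or the origin of a listed thing).
The state is a dict: "time": time; "qpos": joint angles; "qd": joint speeds; "joint_efforts": joint torques, N m; "position": TCP position; "orientation": TCP orientation; "ft_force": force on the tool from outside, world axes, zero at the start; "wrist_torque": the same for the moment, N m; "opening": finger opening in m; "finger_force": force on a finger pad.
Only numpy, scipy, OpenCV 4.12 (cv2) and the standard library are available. Lean on these libraries where they do the work, as an engineer would, in place of code of your own. Each camera call takes 0.05 s, during which the arm holds its last target. There are 200 camera calls.

## Working session

There is one attempt and no reset: what is moved stays moved. The work goes in short steps, Python scripts to look and compute and a tool call to move; the robot and the scene stay as the last step left them, time stands still between calls to the robot, and variables do not carry over. Pictures are saved under pics/ and viewed, at most 13 in all, crops included, and the job is handed in when it is done.

Besides the shell and the picture viewer there is one more tool, called by a JSON object that holds its "fn" and its "kwargs". send_rows: Moves the arm, as the interface text tells. Its arguments: {"type":"object","properties":{"plan":{"type":"array","items":{"type":"array","items":{"type":"array","items":{"type":"number"}}}},"newtons":{"type":"number"}},"required":["plan"]}

```bash
mkdir -p pics; ls; cat > h.py <<'E'
import numpy as np, cv2
from rig import manip, capture, camera_info, spotter
from scipy.spatial.transform import Rotation as Ro
def ray(cam,row,col,z,ci=None):
    c=ci or camera_info(cam); K=np.array(c["camera_matrix"]);R=np.array(c["R"]);t=np.array(c["t"])
    d=R.T@np.linalg.solve(K,[col,row,1.]); o=-R.T@t
    return o+d*(z-o[2])/d[2]
def proj(cam,X,ci=None):
    c=ci or camera_info(cam); p=np.array(c["camera_matrix"])@(np.array(c["R"])@np.array(X)+np.array(c["t"])); return p[1]/p[2],p[0]/p[2]
E
python3 - <<'E'
from h import *
for c in("scene","top"):
    cv2.imwrite(f"pics/{c}0.png",cv2.resize(capture(c),(800,600)))
    ci=camera_info(c); print(c,np.round(-np.array(ci["R"]).T@ci["t"],3),np.round(ci["camera_matrix"],1).tolist())
    for n,z in(("block",0),("leaf_mid",.025),("carrier",.025),("apron_end",.025),("eye",.03),("pick",.054),("hook_tip",.018),("rest",0)):
        print(n,[(round(d["p"],2),np.round(d["pixel"]).tolist(),np.round(ray(c,*d["pixel"],z),3)[:2].tolist()) for d in spotter.pinpoint(n,c)])
s=manip.read_state();print(s)
E
```

```text
pics
scene [1.35  0.121 1.044] [[459.2, 0.0, 248.7], [0.0, 459.2, 192.6], [0.0, 0.0, 1.0]]
block [(0.9, [244.0, 302.0], [0.631, 0.121])]
leaf_mid [(0.63, [240.0, 131.0], [0.718, -0.331]), (0.62, [254.0, 300.0], [0.682, 0.121])]
carrier [(0.51, [257.0, 299.0], [0.691, 0.119])]
apron_end [(0.6, [208.0, 315.0], [0.523, 0.143])]
eye [(0.57, [250.0, 301.0], [0.671, 0.122])]
pick [(0.74, [193.0, 151.0], [0.575, -0.318]), (0.71, [134.0, 145.0], [0.339, -0.417]), (0.68, [143.0, 192.0], [0.355, -0.259])]
hook_tip [(0.96, [160.0, 107.0], [0.44, -0.516]), (0.83, [152.0, 231.0], [0.338, -0.139]), (0.73, [230.0, 194.0], [0.651, -0.176]), (0.63, [211.0, 177.0], [0.597, -0.239]), (0.61, [183.0, 121.0], [0.523, -0.436])]
rest [(0.78, [184.0, 184.0], [0.48, -0.255])]
top [ 0.401 -0.022  1.766] [[496.3, 0.0, 249.6], [0.0, 496.3, 193.1], [0.0, 0.0, 1.0]]
block [(0.91, [170.0, 205.0], [0.622, 0.128])]
leaf_mid [(0.64, [151.0, 210.0], [0.689, 0.109]), (0.53, [149.0, 337.0], [0.701, -0.34])]
carrier [(0.53, [155.0, 204.0], [0.674, 0.13])]
apron_end [(0.62, [192.0, 198.0], [0.541, 0.15])]
eye [(0.62, [157.
[... 523 characters left out ...]
0.741, -0.232])]
{'time': 0.9, 'qpos': array([-1.10903755e+00,  1.25775608e-01, -3.95992209e-02,  1.40541046e+00,
       -1.02498442e-05,  1.57078021e+00]), 'qd': array([-0.00144576, -0.00137884, -0.00086015,  0.00031506,  0.00016972,
        0.00058441]), 'joint_efforts': array([-1.38191128e-03, -4.35696495e+01,  3.53088498e+01,  8.63297228e-04,
       -1.96236847e-04,  1.80573687e-05]), 'position': array([ 0.23388708, -0.4699982 ,  0.23130769]), 'orientation': array([3.14158161e+00, 1.02500222e-05, 4.61774888e-01]), 'ft_force': array([-0.02764745,  0.02041986, -0.18385029]), 'wrist_torque': array([-0.02997471,  0.08108437, -0.05069138]), 'finger_force': 0.0, 'opening': 0.08516825459510342}
```

View pics/scene0.png

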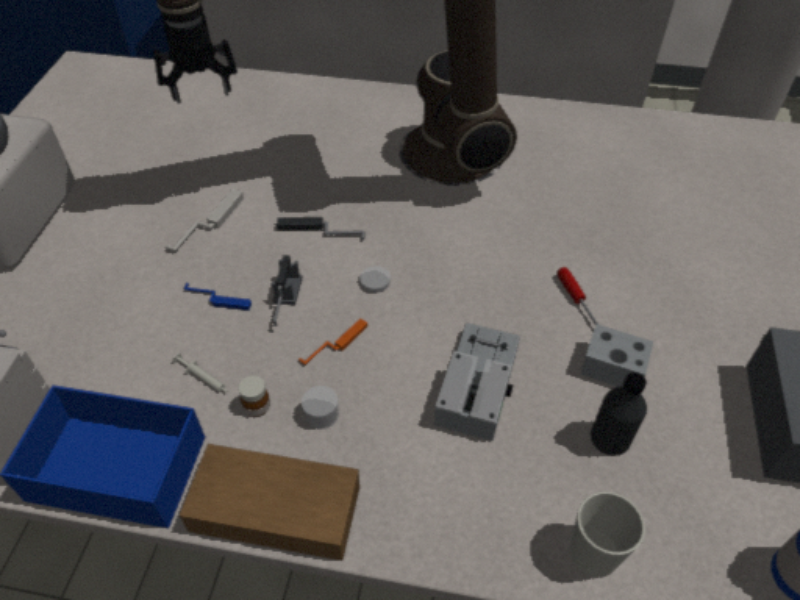

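View pics/top0.png

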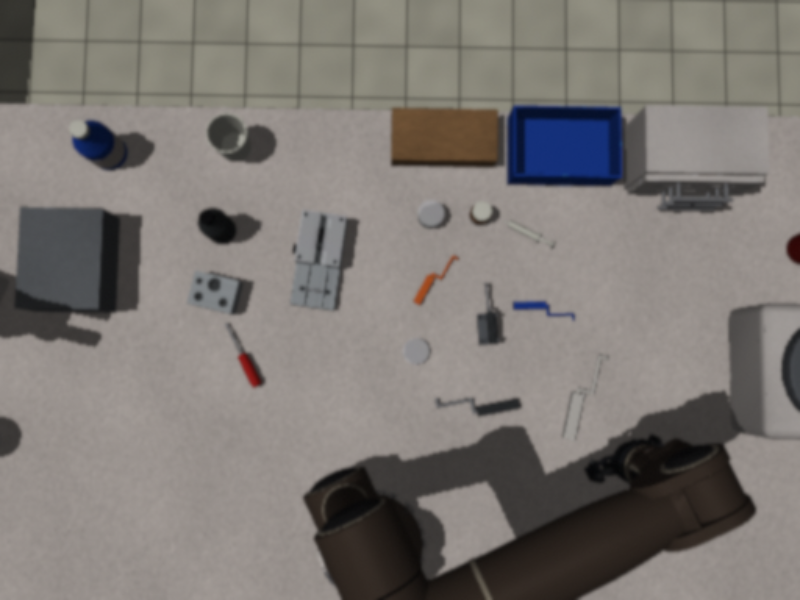

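The scene shows the dark pick lying in the grey rest at (286,285) in the 800x600 view. Lookalikes are:
- black, larger, at (320,228)
- blue at (218,298)
- orange at (335,342)
- white at (205,222)

Only the one in the rest is dark and the smaller of its colour. The block's mouth is near (478,365). Next I move the wrist camera over the rest to check the choice.

```bash
cat >> h.py <<'E'
def go(p,yaw=None):
    "tool-axis shift to p (at the current yaw), then turn in degrees"
    s=manip.read_state(); R=Ro.from_euler("xyz",s["orientation"])
    d=R.inv().apply(np.array(p)-s["position"])
    print("shift mm",np.round(d*1e3,1),"turn",None if yaw is None else round(np.degrees(s["orientation"][2]-yaw),2))
E
python3 - <<'E'
from h import *
s=manip.read_state(); c=camera_info("wrist"); R=Ro.from_euler("xyz",s["orientation"]).as_matrix()
o=-np.array(c["R"]).T@c["t"]; print(R.T@(o-s["position"]), R.T@np.array(c["R"]).T, c["camera_matrix"])
go([.42,-.25,.26],-.05)
E
```

```text
[ 0.08448691  0.00025609 -0.14191696] [[ 8.59430311e-04 -9.45389530e-01 -3.25941556e-01]
 [ 9.99999612e-01  7.48763987e-04  4.64980118e-04]
 [-1.95534036e-04 -3.25941829e-01  9.45389806e-01]] [[307.93474503   0.         253.10481783]
 [  0.         307.93474503 191.84755037]
 [  0.           0.           1.        ]]
shift mm [ 264.6 -114.   -28.7] turn 29.32
```

{"fn": "send_rows", "kwargs": {"plan": [[[-1,0.0288,-0.0062,0,0],[-1,0.0288,-0.0062,0,0],[-1,0.0288,-0.0062,0,0],[-1,0.0288,-0.0062,0,0],[-1,0.0288,-0.0062,0,0],[-1,0.0288,-0.0062,0,0],[-1,0.0288,-0.0062,0,0],[-1,0.0288,-0.0062,0,0],[-1,0.0288,-0.0062,0,0],[-1,0.0288,-0.0062,0,0],[-1,0.0288,-0.0062,0,0],[-1,0.0288,-0.0062,0,0],[-1,0,0,0,5.86],[-1,0,0,0,5.86],[-1,0,0,0,5.86],[-1,0,0,0,5.86],[-1,0,0,0,5.86],[-1,0,0,0,0]]]}}

```text
time: 2.4
position: [0.5102, -0.2493, 0.2312]
orientation: [-3.142, 0.0, -0.052]
ft_force: [-1.1, -0.9, -0.5]
opening: 0.0854
finger_force: 0.0
```

```bash
python3 - <<'E'
from h import *
ci=camera_info("wrist"); im=capture("wrist"); cv2.imwrite("pics/w1.png",cv2.resize(im,(800,600),interpolation=cv2.INTER_CUBIC))
for n,z in(("pick",.054),("hook_tip",.018),("rest",0)):
    print(n,[(round(d["p"],2),np.round(d["pixel"]).tolist(),np.round(ray(0,*d["pixel"],z,ci),4)[:2].tolist()) for d in spotter.pinpoint(n,"wrist")])
E
```

```text
pick [(0.91, [191.0, 263.0], [0.4848, -0.2594]), (0.89, [296.0, 281.0], [0.3461, -0.2763]), (0.65, [298.0, 397.0], [0.3354, -0.4202]), (0.63, [129.0, 335.0], [0.5482, -0.3356]), (0.59, [111.0, 130.0], [0.5771, -0.1294])]
hook_tip [(0.86, [289.0, 184.0], [0.3367, -0.1453]), (0.83, [153.0, 418.0], [0.5104, -0.4428]), (0.73, [93.0, 250.0], [0.5874, -0.2497]), (0.66, [218.0, 476.0], [0.424, -0.5256]), (0.57, [41.0, 190.0], [0.6418, -0.1902])]
rest []
```

View pics/w1.png

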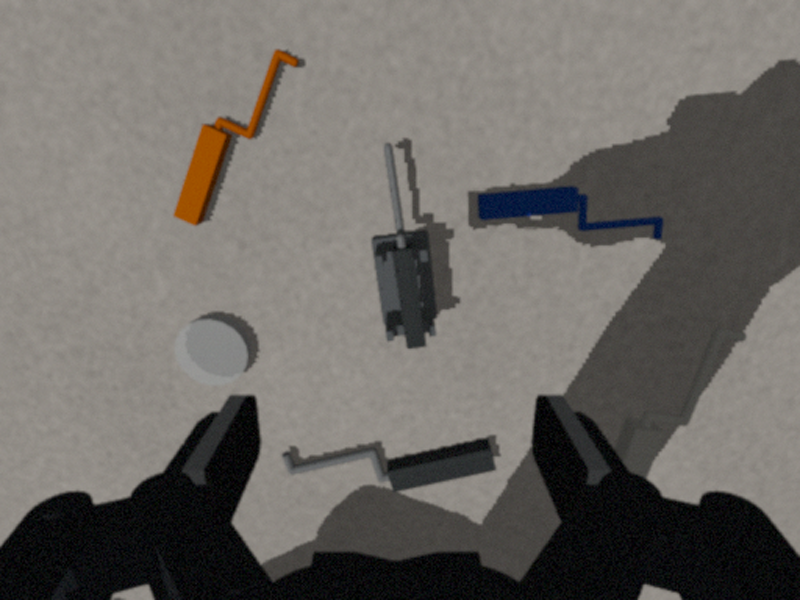

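The close view shows the dark pick in the rest: handle from (402,235) to (416,345), hook at (388,147). The larger black one lies at (390,465). The choice holds, so I go nearer.

{"fn": "send_rows", "kwargs": {"plan": [[[-1,-0.005,0.0023,0.02,0],[-1,-0.005,0.0023,0.02,0],[-1,-0.005,0.0023,0.02,0],[-1,-0.005,0.0023,0.02,0],[-1,-0.005,0.0023,0.02,0],[-1,0,0,0,-4.05],[-1,0,0,0,-4.05],[-1,0,0,0,0],[-1,0,0,0,0]]]}}

```text
time: 3.35
position: [0.4847, -0.2598, 0.1314]
orientation: [3.141, -0.0, 0.091]
ft_force: [-0.1, 0.2, 0.7]
opening: 0.0855
finger_force: 0.0
```

```bash
python3 - <<'E'
from h import *
ci=camera_info("wrist"); im=capture("wrist")
P={n:[(round(d["p"],2),np.round(d["pixel"]).tolist(),np.round(ray(0,*d["pixel"],z,ci),4)[:2].tolist()) for d in spotter.pinpoint(n,"wrist")] for n,z in(("pick",.054),("hook_tip",.018),("rest",0))}
print(P)
for d in spotter.cut_out("pick","wrist")[:2]:print(d["p"],d["rect"])
cv2.imwrite("pics/w2.png",cv2.resize(im,(800,600),interpolation=cv2.INTER_CUBIC))
E
```

```text
{'pick': [(0.96, [201.0, 250.0], [0.4864, -0.2574]), (0.9, [363.0, 404.0], [0.3387, -0.4141]), (0.87, [338.0, 254.0], [0.3553, -0.2731]), (0.68, [129.0, 361.0], [0.5468, -0.3305]), (0.61, [62.0, 79.0], [0.5734, -0.1366])], 'hook_tip': [(0.92, [58.0, 250.0], [0.5885, -0.2484]), (0.86, [177.0, 465.0], [0.5117, -0.4414]), (0.74, [200.0, 250.0], [0.473, -0.2585])], 'rest': [(0.77, [180.0, 250.0], [0.4861, -0.2574])]}
0.91 [408.6, 254.5, 509.6, 384.0]
0.83 [241.8, 55.1, 262.0, 246.5]
```

View pics/w2.png

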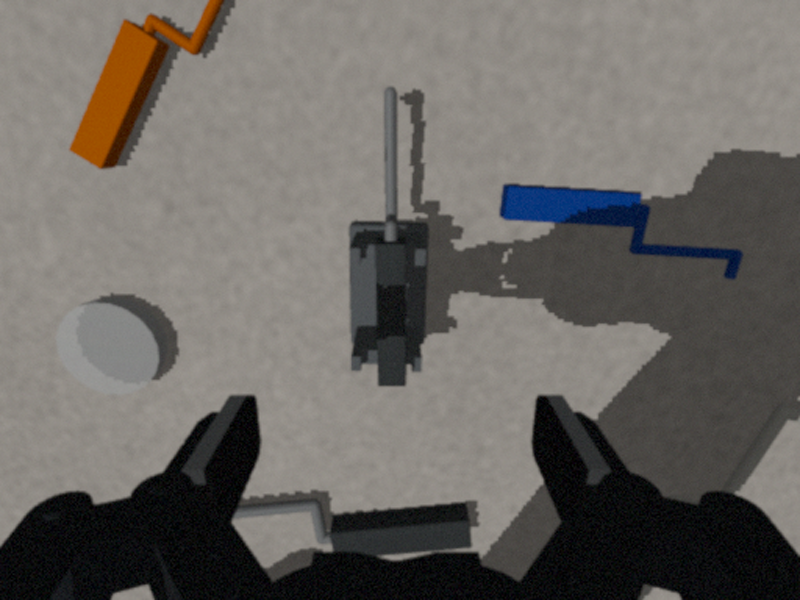

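{"fn": "send_rows", "kwargs": {"plan": [[[-1,0.001,-0.0011,0.019,0],[-1,0.0009,-0.0011,0.019,0],[-1,0,0,0.019,0],[-1,0,0,0.019,0],[-1,0,0,0.0184,0],[-0.2,0,0,0,0],[0.3,0,0,0,0],[0.6,0,0,0,0],[1,0,0,0,0],[1,0,0,0,0],[1,0,0,0,0],[1,0,0,0,0],[1,0,0,0,0],[1,0,0,0,0],[1,0,0,0,0]]], "newtons": 110}}

```text
time: 4.85
position: [0.487, -0.2577, 0.0383]
orientation: [3.14, -0.002, 0.092]
ft_force: [-0.8, 1.1, 5.7]
opening: 0.0119
finger_force: 107.6
```

{"fn": "send_rows", "kwargs": {"plan": [[[1,0,0,-0.02,0],[1,0,0,-0.04,0],[1,0,0,-0.04,0],[1,0,0,-0.04,0],[1,0,0,-0.02,0],[1,0.0113,-0.0328,0,0],[1,0.0113,-0.0328,0,0],[1,0.0113,-0.0328,0,0],[1,0.0113,-0.0328,0,0],[1,0.0113,-0.0328,0,0],[1,0.0113,-0.0328,0,0],[1,0.0113,-0.0328,0,0],[1,0.0113,-0.0328,0,0],[1,0.0113,-0.0328,0,0],[1,0.0113,-0.0328,0,0],[1,0,0,0,5.5],[1,0,0,0,5.5],[1,0,0,0,5.5],[1,0,0,0,0],[1,0,0,0,0]]]}}

```text
time: 6.52
position: [0.5702, -0.0107, 0.1969]
orientation: [-3.072, 0.01, -0.054]
ft_force: [0.5, -0.3, -1.0]
opening: 0.0118
finger_force: 108.0
```

```bash
python3 - <<'E'
from h import *
ci=camera_info("wrist"); im=capture("wrist")
for n,z in(("block",0),("leaf_mid",.025),("carrier",.025),("apron_end",.025),("eye",.03),("pick",None),("hook_tip",None)):
    z=z if z is not None else manip.read_state()["position"][2]+(.0157 if n=="pick" else -.0203)
    print(n,[(round(d["p"],2),np.round(d["pixel"]).tolist(),np.round(ray(0,*d["pixel"],z,ci),4)[:2].tolist()) for d in spotter.pinpoint(n,"wrist")])
cv2.imwrite("pics/w3.png",cv2.resize(im,(800,600),interpolation=cv2.INTER_CUBIC)); np.save("w3.npy",im)
import pickle; pickle.dump(ci,open("w3.pkl","wb"))
E
```

```text
block [(0.92, [123.0, 134.0], [0.6209, 0.1323])]
leaf_mid [(0.97, [66.0, 134.0], [0.678, 0.1111]), (0.67, [59.0, 120.0], [0.6845, 0.1239])]
carrier [(0.58, [60.0, 122.0], [0.6836, 0.1211])]
apron_end [(0.72, [204.0, 133.0], [0.5342, 0.1394])]
eye [(0.59, [75.0, 117.0], [0.6703, 0.1266])]
pick [(0.94, [159.0, 357.0], [0.6243, -0.0573]), (0.8, [273.0, 251.0], [0.5703, -0.0109]), (0.57, [349.0, 479.0], [0.5256, -0.1217])]
hook_tip [(0.7, [86.0, 444.0], [0.6495, -0.105]), (0.58, [50.0, 253.0], [0.6707, -0.0148]), (0.22, [74.0, 117.0], [0.6636, 0.0545])]
```

View pics/w3.png

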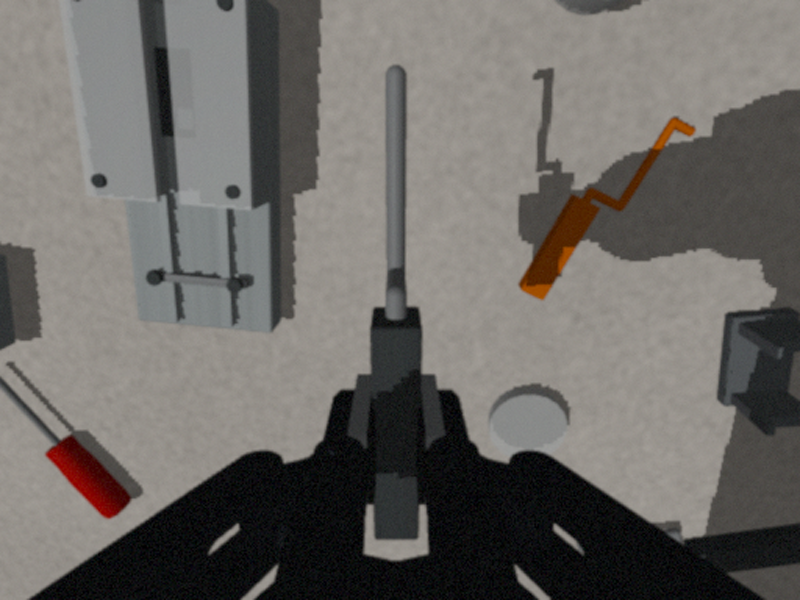

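The view shows the block at the upper left: mouth at (210,195), stop bar at (195,280), dark carrier and eye in the gap at (165,90). The held pick points straight ahead in the middle, with its hook at (395,75). The arm travelled less than commanded, so I check the state and continue.

{"fn": "send_rows", "kwargs": {"plan": [[[1,0,0,0,0],[1,0,0,0,0]]]}}

```text
time: 7.08
position: [0.5703, -0.0092, 0.197]
orientation: [-3.072, 0.01, -0.051]
ft_force: [0.2, -0.6, -0.7]
opening: 0.012
finger_force: 108.0
```

```bash
python3 - <<'E'
from h import *
s=manip.read_state(); print(s["qpos"],s["qd"]); go([.575,.075,.2],-.1)
E
```

```text
[-5.20519937e-02  2.21188531e-01 -1.61009717e-03  1.35784230e+00
  6.92638317e-02  3.14059692e+00] [-5.73091805e-03 -4.71030735e-06 -6.31313194e-04  1.14027744e-03
 -1.09198749e-03 -2.54409667e-04]
shift mm [  0.4 -84.4   2.8] turn 2.8
```

Joint 6 has hit its limit (q6 = q1 + π − yaw), so this grasp direction can't face the slot and I will regrip half a turn round. First I turn back, check that the tilt clears, and measure the block while the camera faces it.

{"fn": "send_rows", "kwargs": {"plan": [[[1,0,0,0,-6],[1,0,0,0,-6],[1,0,0,0,-3],[1,0,-0.02,0,0],[1,0,-0.02,0,0],[1,0,-0.02,0,0],[1,0,0,0,0],[1,0,0,0,0]]]}}

```text
time: 7.75
position: [0.5577, 0.0497, 0.2013]
orientation: [-3.072, -0.009, 0.211]
ft_force: [0.4, -0.1, -0.7]
opening: 0.0121
finger_force: 107.9
```

```bash
python3 - <<'E'
from h import *
s=manip.read_state(); print(s["qpos"],s["qd"],s["orientation"])
import pickle
ci=camera_info("wrist"); im=capture("wrist")
for n,z in(("block",0),("leaf_mid",.025),("carrier",.025),("apron_end",.025),("eye",.03)):
    print(n,[(round(d["p"],2),np.round(d["pixel"]).tolist(),np.round(ray(0,*d["pixel"],z,ci),4)[:2].tolist()) for d in spotter.pinpoint(n,"wrist")])
cv2.imwrite("pics/w4.png",cv2.resize(im,(800,600),interpolation=cv2.INTER_CUBIC)); np.save("w4.npy",im)
pickle.dump(ci,open("w4.pkl","wb"))
E
```

```text
[ 0.0521234   0.19456199 -0.02517863  1.35340155  0.06963441  2.98194819] [-0.02500336  0.00695832  0.0026596   0.00080652 -0.00547751 -0.00350106] [-3.07246888 -0.00874471  0.21138379]
block [(0.8, [91.0, 202.0], [0.622, 0.1339])]
leaf_mid [(0.98, [34.0, 230.0], [0.6799, 0.1105]), (0.54, [19.0, 484.0], [0.7364, -0.1082])]
carrier [(0.61, [24.0, 216.0], [0.6847, 0.1248])]
apron_end [(0.78, [171.0, 178.0], [0.536, 0.1407])]
eye [(0.75, [40.0, 208.0], [0.6698, 0.1288])]
```

View pics/w4.png

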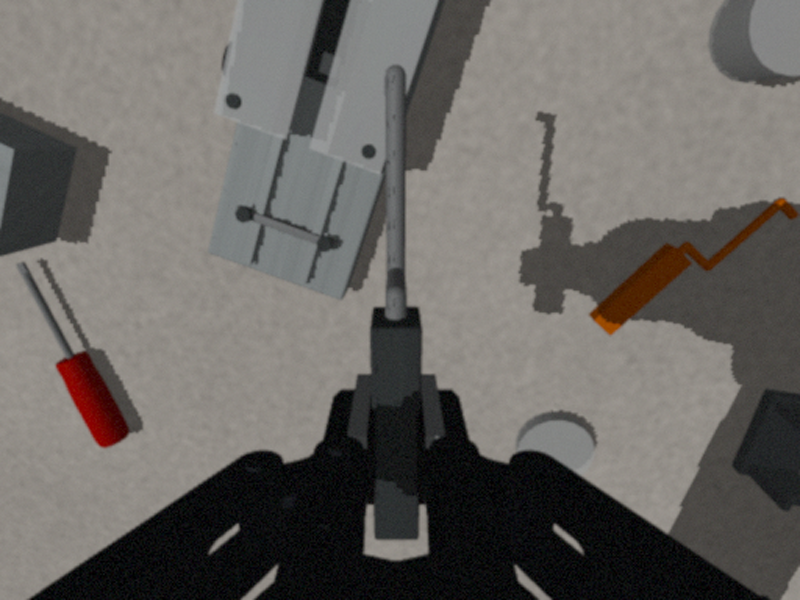

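The block, bar and carrier are in view: mouth at (300,150), bar at (290,228), eye near (325,65). The 4° tilt has persisted. I turn −336° to bring joint 6 onto its other branch, which reaches the slot pose with no regrip. Pressing against the opposite joint limit there should also undo the tilt.

{"fn": "send_rows", "kwargs": {"plan": [[[1,0,0,0,-7],[1,0,0,0,-7],[1,0,0,0,-7],[1,0,0,0,-7],[1,0,0,0,-7],[1,0,0,0,-7],[1,0,0,0,-7],[1,0,0,0,-7],[1,0,0,0,-7],[1,0,0,0,-7],[1,0,0,0,-7],[1,0,0,0,-7],[1,0,0,0,-7],[1,0,0,0,-7],[1,0,0,0,-7],[1,0,0,0,-7],[1,0,0,0,-7],[1,0,0,0,-7],[1,0,0,0,-7],[1,0,0,0,-7]]]}}

```text
time: 9.72
position: [0.5579, 0.0484, 0.201]
orientation: [3.083, -0.038, 2.66]
ft_force: [0.9, 0.2, -1.1]
opening: 0.012
finger_force: 107.9
```

{"fn": "send_rows", "kwargs": {"plan": [[[1,0,0,0,-7],[1,0,0,0,-7],[1,0,0,0,-7],[1,0,0,0,-7],[1,0,0,0,-7],[1,0,0,0,-7],[1,0,0,0,-7],[1,0,0,0,-7],[1,0,0,0,-7],[1,0,0,0,-7],[1,0,0,0,-7],[1,0,0,0,-7],[1,0,0,0,-7],[1,0,0,0,-7],[1,0,0,0,-7],[1,0,0,0,-7],[1,0,0,0,-7],[1,0,0,0,-7],[1,0,0,0,-7],[1,0,0,0,-7]]]}}

```text
time: 11.38
position: [0.5579, 0.0485, 0.201]
orientation: [-3.121, 0.067, -1.181]
ft_force: [0.8, 0.2, -1.2]
opening: 0.0117
finger_force: 107.9
```

{"fn": "send_rows", "kwargs": {"plan": [[[1,0,0,0,-7],[1,0,0,0,-7],[1,0,0,0,-7],[1,0,0,0,-7],[1,0,0,0,-7],[1,0,0,0,-7],[1,0,0,0,-7],[1,0,0,0,-7],[1,0,0,0,0]]]}}

```text
time: 12.13
position: [0.5579, 0.0485, 0.201]
orientation: [-3.075, 0.021, -0.206]
ft_force: [-0.3, -0.3, -0.5]
opening: 0.0117
finger_force: 107.9
```

```bash
python3 - <<'E'
from h import *
s=manip.read_state(); print(s["qpos"],s["qd"],s["orientation"],s["position"])
E
```

```text
[ 0.04983502  0.19515898 -0.02509092  1.35344057  0.06988763 -2.88504595] [ 1.68670957e-03  7.22537714e-05 -5.18465806e-04  1.04843521e-03
 -1.07734710e-03  1.88254406e-01] [-3.07471806  0.02051977 -0.20612645] [0.55787711 0.0484855  0.2009989 ]
```

{"fn": "send_rows", "kwargs": {"plan": [[[1,0,0,0,-7],[1,0,0,0,-7],[1,0,0,0,-4],[1,0,0,0,0],[1,0,0,0,0]]]}}

```text
time: 12.55
position: [0.5566, 0.0637, 0.2011]
orientation: [-3.083, -0.001, 0.079]
ft_force: [-0.1, -0.3, -1.0]
opening: 0.0118
finger_force: 107.9
```

```bash
python3 - <<'E'
from h import *
s=manip.read_state(); print(s["qpos"],s["orientation"],s["position"])
E
```

```text
[ 0.08314163  0.19258539 -0.02763061  1.34964253  0.05849115 -3.13764906] [-3.08309827e+00 -7.07257630e-04  7.92047815e-02] [0.55658685 0.06371662 0.20106003]
```

{"fn": "send_rows", "kwargs": {"plan": [[[1,0,0.015,0,-3],[1,0,0.015,0,-3],[1,0,0.015,0,-3],[1,0,0,0,0],[1,0,0,0,0]]]}}

```text
time: 12.97
position: [0.5534, 0.0821, 0.1992]
orientation: [-3.132, -0.007, 0.141]
ft_force: [-0.6, -0.1, -0.6]
opening: 0.0119
finger_force: 107.9
```

```bash
python3 - <<'E'
from h import *
s=manip.read_state(); print(s["qpos"],s["orientation"],s["position"])
E
```

```text
[ 0.14253427  0.18678452 -0.03779005  1.33936467  0.00913052 -3.1402644 ] [-3.13245303 -0.00684495  0.14120604] [0.55340325 0.08214314 0.19916239]
```

Tilt is down to 0.6°. I align with the slot and look again.

{"fn": "send_rows", "kwargs": {"plan": [[[1,0,0,0,6.3],[1,0,0,0,6.4],[1,0.025,0,0,0],[1,0,0,0,0],[1,0,0,0,0]]]}}

```text
time: 13.38
position: [0.579, 0.0791, 0.1988]
orientation: [-3.131, -0.004, -0.082]
ft_force: [-1.1, 0.5, -0.3]
opening: 0.012
finger_force: 107.9
```

```bash
python3 - <<'E'
from h import *
s=manip.read_state(); print(s["position"],s["orientation"],s["qpos"])
import pickle
ci=camera_info("wrist"); im=capture("wrist")
for n,z in(("block",0),("leaf_mid",.025),("carrier",.025),("apron_end",.025),("eye",.03),("pick",s["position"][2]+.0157),("hook_tip",s["position"][2]-.0203)):
    print(n,[(round(d["p"],2),np.round(d["pixel"],1).tolist(),np.round(ray(0,*d["pixel"],z,ci),4)[:2].tolist()) for d in spotter.pinpoint(n,"wrist")])
cv2.imwrite("pics/w5.png",cv2.resize(im[:256,:341],(800,600),interpolation=cv2.INTER_CUBIC)); np.save("w5.npy",im)
pickle.dump(ci,open("w5.pkl","wb"))
E
```

```text
[0.57898305 0.07906685 0.19878873] [-3.13113358 -0.00400069 -0.08217741] [ 0.1309808   0.23492661  0.02122186  1.35096879  0.00937602 -2.92842666]
block [(0.94, [132.2, 202.2], [0.6206, 0.1337])]
leaf_mid [(0.93, [72.4, 208.7], [0.6796, 0.1152])]
carrier [(0.69, [69.2, 198.4], [0.6832, 0.1247])]
apron_end [(0.87, [213.1, 202.4], [0.5352, 0.1409])]
eye [(0.66, [83.3, 196.7], [0.6706, 0.1272])]
pick [(0.76, [157.5, 428.9], [0.6291, 0.0014]), (0.63, [269.7, 254.3], [0.5808, 0.0781])]
hook_tip [(0.85, [335.3, 435.3], [0.4989, -0.0345]), (0.56, [49.8, 254.9], [0.6796, 0.0701])]
```

View pics/w5.png

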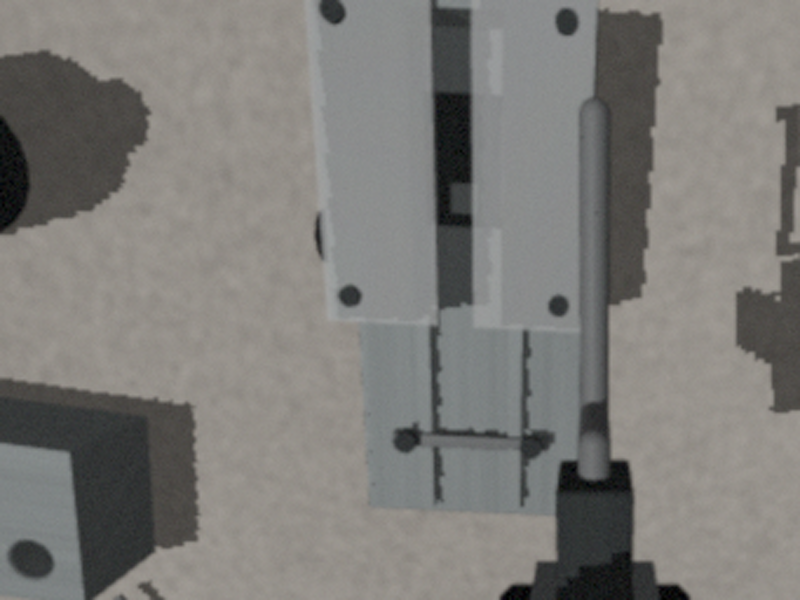

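The crop shows the slot gap, with the carrier dark from row 93 to 226. Its eye is lighter, near (460,198). The roof screws are at (332,10), (567,20), (349,296) and (558,305), and the stop bar is at row 440.

```bash
python3 - <<'E'
from h import *
import pickle
ci=pickle.load(open("w5.pkl","rb"))
f=lambda x,y,z: ray(0,(y+.5)/2.346-.5,(x+.5)/2.346-.5,z,ci)[:2]
S=[f(*p,.0605) for p in((332,10),(567,20),(349,296),(558,305))]
print("screws",np.round(S,4))
far=(S[0]+S[1])/2; near=(S[2]+S[3])/2; print("widths",np.linalg.norm(S[0]-S[1]),np.linalg.norm(S[2]-S[3]))
d=far-near; w1=np.arctan2(d[1],d[0]); e=(S[3]-S[2]); w2=np.arctan2(e[0],-e[1]); print("yaws",w1,w2, "near",near)
G=[f(436,322,.06),f(473,327,.06),f(433,5,.06),f(471,5,.06)]; print("gap",np.round(G,4))
L,Rr=f(328,318,.06),f(578,328,.06); print("front corners",L,Rr,(L+Rr)/2)
b=np.array([.621,.1337]); yaw=-.08; ux=np.array([np.cos(yaw),np.sin(yaw)]); uy=np.array([-ux[1],ux[0]])
for n,p in dict(front=(455,226,.03),back=(455,93,.03),eyef=(461,214,.03),eyeb=(461,184,.03),eyel=(450,198,.03),barin=(470,435,.033),bar_out=(470,447,.033),apend=(465,511,.025),stripL=(438,400,.031),stripR=(525,400,.031),frontmid=(455,325,.06),tip=(595,105,.1785)).items():
    q=f(*p); print(n,np.round(q,4),"block",np.round([(q-b)@ux*1e3,(q-b)@uy*1e3],1))
E
```

```text
screws [[0.7328 0.1576]
 [0.7231 0.078 ]
 [0.6375 0.1701]
 [0.6277 0.0904]]
widths 0.08013972320576535 0.08022846615328619
yaws -0.12993824877596744 -0.12257599203420042 near [0.63260674 0.13026085]
gap [[0.6249 0.1384]
 [0.6219 0.1243]
 [0.7315 0.1231]
 [0.7304 0.1102]]
front corners [0.62981616 0.1800053 ] [0.61822536 0.08359233] [0.62402076 0.13179882]
front [0.6593 0.1318] block [38.4  1.1]
back [0.7085 0.1247] block [87.9 -2. ]
eyef [0.6638 0.1286] block [43.1 -1.6]
eyeb [0.6752 0.127 ] block [54.6 -2.3]
eyel [0.6703 0.1322] block [49.3  2.5]
barin [0.5702 0.1373] block [-51.   -0.5]
bar_out [0.5645 0.1381] block [-56.6  -0.2]
apend [0.5303 0.1466] block [-91.5   5.6]
stripL [0.5868 0.1497] block [-35.3  13.2]
stripR [0.5838 0.1112] block [-35.3 -25.5]
frontmid [0.6232 0.1312] block [ 2.4 -2.4]
tip [0.682  0.0707] block [ 65.8 -57.9]
```

{"fn": "send_rows", "kwargs": {"plan": [[[1,0,0,0,2.5],[1,-0.0166,-0.0118,0,0],[1,-0.0166,-0.0118,0,0],[1,-0.0166,-0.0118,0,0],[1,-0.0166,-0.0118,0,0],[1,-0.0164,-0.0117,0,0],[1,0,0,0.025,0],[1,0,0,0.035,0],[1,0,0,0.035,0],[1,0,0,0.03,0],[1,0,0,0.0195,0],[1,0,0,0,0],[1,0,0,0,0],[1,0,0,0,0]]]}}

```text
time: 14.95
position: [0.5054, 0.1498, 0.0567]
orientation: [-3.13, -0.006, -0.125]
ft_force: [0.7, -0.3, -1.3]
opening: 0.0121
finger_force: 107.9
```

```bash
python3 - <<'E'
from h import *
s=manip.read_state(); print(s["position"],s["orientation"],s["ft_force"])
ci=camera_info("wrist"); im=capture("wrist"); R=Ro.from_euler("xyz",s["orientation"])
print(spotter.pinpoint("hook_tip","wrist")[:2])
b=np.array([.6232,.1315,0]); B=Ro.from_euler("z",-.126)
big=cv2.resize(im[:300,56:456],(800,600),interpolation=cv2.INTER_CUBIC)
def mark(X,c):
    r,k=proj(0,X,ci); cv2.drawMarker(big,(int((k-56+.5)*2),int((r+.5)*2)),c,cv2.MARKER_CROSS,12,1)
for p in((0,50,60),(0,-50,60),(0,7,60),(0,-7,60),(110,7,60),(-90,50,25),(-90,-50,25),(-90,0,25)): mark(b+B.apply(np.array(p)/1e3),(0,0,255))
for p in((40.5,7,30),(52.5,7,30),(46.5,1,30)): mark(b+B.apply(np.array(p)/1e3),(0,255,0))
mark(s["position"]+R.apply([.1,0,.0203-.017]),(255,0,0))
cv2.imwrite("pics/w6.png",big)
E
```

```text
[0.50539269 0.14980365 0.05667226] [-3.13000693 -0.00597422 -0.12538071] [ 0.66382649 -0.25525208 -1.28612422]
[{'pixel': [50.0, 255.2], 'p': 0.68}]
```

View pics/w6.png

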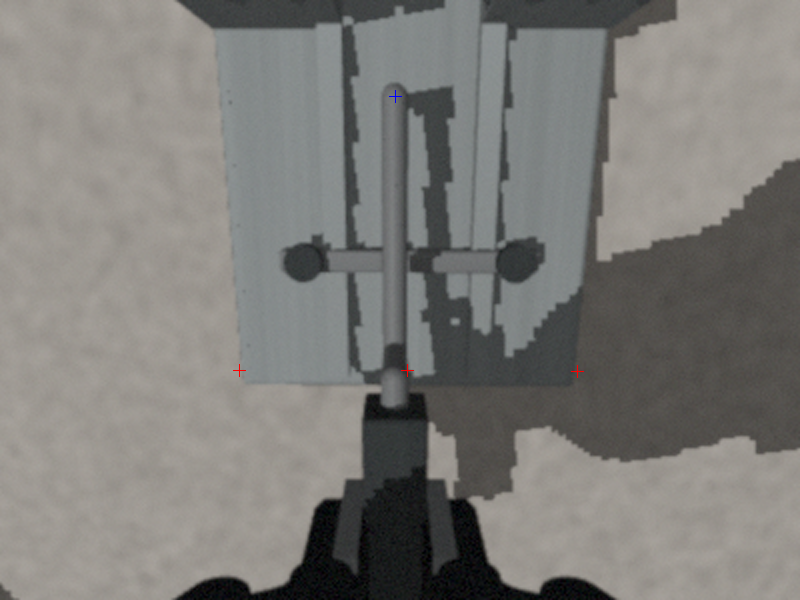

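The view confirms yaw and x: the apron's end edge is level at row 383. The slot midline at column ~409 lies about 3–4 mm to the right of the prong (395). I correct sideways and in height, then enter as far as the carrier's front.

{"fn": "send_rows", "kwargs": {"plan": [[[1,0,0.0024,0.0035,0],[1,0,0,0,0],[1,0.005,0,0,0],[1,0.005,0,0,0],[1,0.005,0,0,0],[1,0.005,0,0,0],[1,0.005,0,0,0],[1,0.005,0,0,0],[1,0.005,0,0,0],[1,0.005,0,0,0],[1,0.005,0,0,0],[1,0.005,0,0,0],[1,0,0,0,0],[1,0,0,0,0]]]}}

```text
time: 16.22
position: [0.554, 0.1409, 0.0517]
orientation: [-3.131, -0.004, -0.126]
ft_force: [-0.1, 0.8, -1.1]
opening: 0.0123
finger_force: 107.9
```

```bash
cat >> h.py <<'E'
def tip():
    s=manip.read_state(); R=Ro.from_euler("xyz",s["orientation"]); B=Ro.from_euler("z",-.126)
    t=s["position"]+R.apply([.1,0,.0203])
    print("t",s["time"],"tip in block mm",np.round(B.inv().apply(t-[.6232,.1315,0])*1e3,1),"F block axes",np.round(B.inv().apply(s["ft_force"]),2),"rpy",np.round(s["orientation"],4),"pos",np.round(s["position"],4))
E
python3 -c "
from h import *
tip()"
```

```text
t 16.2167 tip in block mm [30.2  0.9 31.8] F block axes [-0.23  0.77 -1.09] rpy [-3.1308 -0.0039 -0.1255] pos [0.554  0.1409 0.0517]
```

{"fn": "send_rows", "kwargs": {"plan": [[[1,0,0,-0.0015,0],[1,0,0,0,0],[1,0.004,0,0,0],[1,0.004,0,0,0],[1,0.004,0,0,0],[1,0.004,0,0,0],[1,0,0,0,0],[1,0,0,0,0]]]}}

```text
time: 16.88
position: [0.5699, 0.1389, 0.0532]
orientation: [-3.131, -0.004, -0.126]
ft_force: [-0.4, -0.5, -1.1]
opening: 0.0118
finger_force: 107.9
```

```bash
python3 - <<'E'
from h import *
tip()
capture("wrist"); print(spotter.pinpoint("eye","wrist")[:1],spotter.pinpoint("hook_tip","wrist")[:1])
im=capture("scene"); r,c=proj("scene",[.66,.13,.05]); r,c=int(r),int(c)
cv2.imwrite("pics/s7.png",cv2.resize(im[r-50:r+50,c-60:c+60],(800,600*10//9),interpolation=cv2.INTER_CUBIC)[:600])
E
```

```text
t 16.8833 tip in block mm [46.3  0.9 33.3] F block axes [-0.34 -0.58 -1.12] rpy [-3.1308 -0.0039 -0.1255] pos [0.5699 0.1389 0.0532]
[{'pixel': [49.3, 247.2], 'p': 0.65}] []
```

{"fn": "send_rows", "kwargs": {"plan": [[[1,0,0,0.001,0],[1,0,0,0.001,0],[1,0,0,0.001,0],[1,0,0,0.001,0],[1,0,0,0,0],[1,0,0,0,0]]]}}

```text
time: 17.58
position: [0.5696, 0.139, 0.0492]
orientation: [-3.131, -0.004, -0.125]
ft_force: [0.5, -0.4, -2.1]
opening: 0.0124
finger_force: 107.9
```

```bash
python3 -c "
from h import *
tip()"
```

```text
t 17.5833 tip in block mm [46.   1.  29.3] F block axes [ 0.49 -0.32 -2.1 ] rpy [-3.1308 -0.004  -0.1253] pos [0.5696 0.139  0.0492]
```

No contact, so I go 2.5 mm lower.

{"fn": "send_rows", "kwargs": {"plan": [[[1,0,0,0.001,0],[1,0,0,0.001,0],[1,0,0,0.0005,0],[1,0,0,0,0],[1,0,0,0,0]]]}}

```text
time: 18.0
position: [0.5697, 0.139, 0.0468]
orientation: [-3.131, -0.004, -0.125]
ft_force: [0.2, 0.1, -0.8]
opening: 0.0121
finger_force: 107.9
```

```bash
python3 -c "
from h import *
tip()"
```

```text
t 18.0 tip in block mm [46.1  1.  26.9] F block axes [ 0.14  0.15 -0.84] rpy [-3.1308 -0.0041 -0.1254] pos [0.5697 0.139  0.0468]
```

{"fn": "send_rows", "kwargs": {"plan": [[[1,-0.001,0,0,0],[1,-0.001,0,0,0],[1,-0.001,0,0,0],[1,-0.001,0,0,0],[1,-0.001,0,0,0],[1,-0.001,0,0,0]]]}}

```text
time: 18.5
position: [0.565, 0.1397, 0.0473]
orientation: [-3.131, -0.007, -0.126]
ft_force: [4.8, -1.5, -3.0]
opening: 0.0119
finger_force: 107.8
```

```bash
python3 -c "
from h import *
tip()"
```

```text
t 18.5 tip in block mm [41.4  1.1 27.7] F block axes [ 4.97 -0.89 -2.96] rpy [-3.1307 -0.0068 -0.1257] pos [0.565  0.1397 0.0473]
```

{"fn": "send_rows", "kwargs": {"plan": [[[1,-0.001,0,0,0],[1,-0.001,0,0,0],[1,-0.001,0,0,0],[1,-0.001,0,0,0],[1,-0.001,0,0,0],[1,-0.001,0,0,0],[1,-0.001,0,0,0],[1,-0.001,0,0,0]]]}}

```text
time: 19.17
position: [0.5572, 0.1407, 0.0475]
orientation: [-3.131, -0.007, -0.126]
ft_force: [5.1, -0.6, -1.3]
opening: 0.0116
finger_force: 107.8
```

```bash
python3 -c "
from h import *
tip()"
```

```text
t 19.1667 tip in block mm [33.5  1.1 27.9] F block axes [ 5.1   0.02 -1.3 ] rpy [-3.1306 -0.0072 -0.1257] pos [0.5572 0.1407 0.0475]
```

{"fn": "send_rows", "kwargs": {"plan": [[[1,-0.0012,0,0.0006,0],[1,-0.0012,0,0,0],[1,-0.0012,0,0,0],[1,-0.0012,0,0,0],[1,-0.0012,0,0,0],[1,-0.0012,0,0,0],[1,-0.0012,0,0,0],[1,-0.0012,0,0,0],[1,-0.0012,0,0,0],[1,-0.0012,0,0,0],[1,-0.0012,0,0,0],[1,-0.0012,0,0,0],[1,-0.0012,0,0,0],[1,-0.0012,0,0,0],[1,-0.0012,0,0,0],[1,-0.0012,0,0,0]]]}}

```text
time: 20.5
position: [0.5383, 0.1431, 0.0469]
orientation: [-3.131, -0.008, -0.126]
ft_force: [5.4, -1.6, -1.3]
opening: 0.012
finger_force: 107.8
```

{"fn": "send_rows", "kwargs": {"plan": [[[1,-0.0012,0,0,0],[1,-0.0012,0,0,0],[1,-0.0012,0,0,0],[1,-0.0012,0,0,0],[1,-0.0012,0,0,0],[1,-0.0012,0,0,0],[1,-0.0012,0,0,0],[1,-0.0012,0,0,0],[1,-0.0012,0,0,0],[1,-0.0012,0,0,0],[1,-0.0012,0,0,0],[1,-0.0012,0,0,0],[1,-0.0012,0,0,0],[1,-0.0012,0,0,0]]]}}

```text
time: 21.67
position: [0.5216, 0.1452, 0.0468]
orientation: [-3.131, -0.007, -0.126]
ft_force: [4.6, -1.8, -1.9]
opening: 0.0123
finger_force: 107.8
```

```bash
python3 -c "
from h import *
tip()"
```

```text
t 21.6667 tip in block mm [-2.4  1.1 27.2] F block axes [ 4.81 -1.16 -1.9 ] rpy [-3.1305 -0.0075 -0.1257] pos [0.5216 0.1452 0.0468]
```

{"fn": "send_rows", "kwargs": {"plan": [[[1,-0.0015,0,0,0],[1,-0.0015,0,0,0],[1,-0.002,0,0,0],[1,-0.002,0,0,0],[1,-0.002,0,0,0],[1,-0.002,0,0,0],[1,-0.002,0,0,0],[1,-0.002,0,0,0],[1,-0.002,0,0,0],[1,-0.002,0,0,0],[1,-0.002,0,0,0],[1,-0.002,0,0,0],[1,-0.002,0,0,0],[1,-0.002,0,0,0],[1,-0.002,0,0,0],[1,-0.002,0,0,0],[1,-0.001,0,0,0],[1,-0.001,0,0,0],[1,0,0,0,0]]]}}

```text
time: 23.25
position: [0.4872, 0.1494, 0.0459]
orientation: [-3.131, -0.004, -0.125]
ft_force: [0.3, 0.7, -1.1]
opening: 0.0121
finger_force: 107.8
```

```bash
python3 -c "
from h import *
tip()"
```

```text
t 23.25 tip in block mm [-37.1   1.   26. ] F block axes [ 0.23  0.7  -1.08] rpy [-3.1307 -0.004  -0.1253] pos [0.4872 0.1494 0.0459]
```

{"fn": "send_rows", "kwargs": {"plan": [[[1,-0.001,0,-0.0005,0],[1,-0.001,0,0,0],[1,-0.001,0,0,0],[1,-0.001,0,0,0],[1,-0.0005,0,0,0],[1,-0.0005,0,0,0],[1,0,0,0,0]]]}}

```text
time: 23.83
position: [0.4823, 0.15, 0.0464]
orientation: [-3.131, -0.004, -0.125]
ft_force: [0.4, -0.5, -0.8]
opening: 0.0121
finger_force: 107.8
```

{"fn": "send_rows", "kwargs": {"plan": [[[1,-0.0005,0,0,0],[1,-0.0005,0,0,0],[1,0,0,0,0]]]}}

```text
time: 24.08
position: [0.4814, 0.1501, 0.0463]
orientation: [-3.131, -0.004, -0.125]
ft_force: [0.6, 0.8, -1.0]
opening: 0.0119
finger_force: 107.8
```

```bash
python3 -c "
from h import *
tip()"
```

```text
t 24.0833 tip in block mm [-43.    0.9  26.5] F block axes [ 0.45  0.89 -1.02] rpy [-3.1308 -0.0041 -0.1253] pos [0.4814 0.1501 0.0463]
```

{"fn": "send_rows", "kwargs": {"plan": [[[1,-0.0005,0,0,0],[1,-0.0005,0,0,0],[1,0,0,0,0]]]}}

```text
time: 24.33
position: [0.4803, 0.1503, 0.0463]
orientation: [-3.131, -0.004, -0.125]
ft_force: [-0.3, -0.5, -2.2]
opening: 0.012
finger_force: 107.8
```

{"fn": "send_rows", "kwargs": {"plan": [[[1,-0.0005,0,0,0],[1,-0.0003,0,0,0],[1,0,0,0,0]]]}}

```text
time: 24.58
position: [0.4796, 0.1504, 0.0464]
orientation: [-3.131, -0.004, -0.125]
ft_force: [-0.3, -0.4, -1.6]
opening: 0.0124
finger_force: 107.8
```

{"fn": "send_rows", "kwargs": {"plan": [[[1,-0.0005,0,0,0],[1,-0.0004,0,0,0],[1,0,0,0,0]]]}}

```text
time: 24.83
position: [0.4786, 0.1505, 0.0464]
orientation: [-3.131, -0.004, -0.125]
ft_force: [0.1, -0.4, -0.8]
opening: 0.0121
finger_force: 107.8
```

{"fn": "send_rows", "kwargs": {"plan": [[[1,-0.0004,0,0,0],[1,-0.0004,0,0,0],[1,0,0,0,0]]]}}

```text
time: 25.08
position: [0.478, 0.1506, 0.0464]
orientation: [-3.131, -0.004, -0.125]
ft_force: [0.0, -0.4, -1.9]
opening: 0.0122
finger_force: 107.8
```

```bash
python3 - <<'E'
from h import *
tip()
im=capture("wrist"); print(spotter.pinpoint("eye","wrist")[:1],spotter.pinpoint("carrier","wrist")[:1])
cv2.imwrite("pics/w8.png",cv2.resize(im[:225,106:406],(800,600),interpolation=cv2.INTER_CUBIC))
E
```

```text
t 25.0833 tip in block mm [-46.3   1.   26.6] F block axes [ 0.09 -0.41 -1.9 ] rpy [-3.1307 -0.0044 -0.1253] pos [0.478  0.1506 0.0464]
[{'pixel': [42.4, 252.2], 'p': 0.85}] [{'pixel': [13.9, 252.9], 'p': 0.6}]
```

View pics/w8.png

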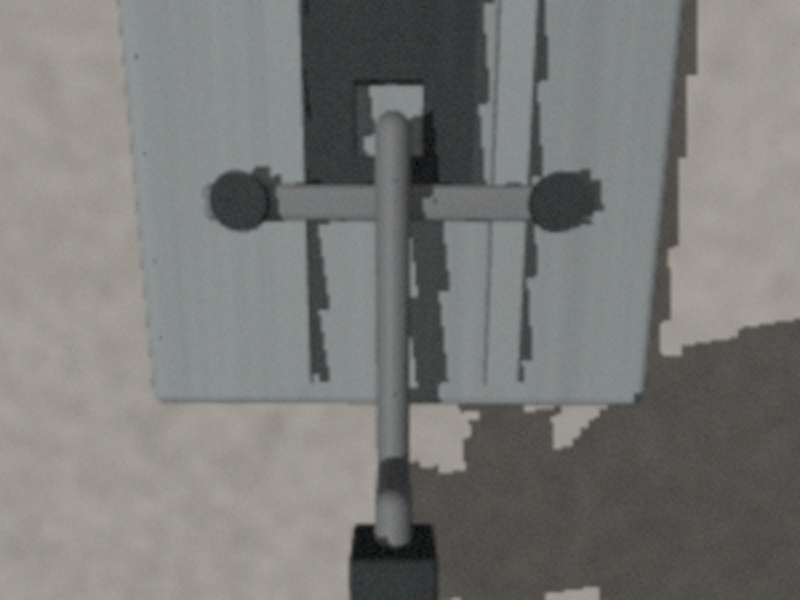

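The carrier (dark, eye around (390,120)) is out on the apron, its front edge at row ~183, almost touching the bar at row 187. I keep creeping.

{"fn": "send_rows", "kwargs": {"plan": [[[1,-0.0004,0,0,0],[1,-0.0004,0,0,0],[1,0,0,0,0]]]}}

```text
time: 25.48
position: [0.4778, 0.1507, 0.0465]
orientation: [-3.131, -0.005, -0.126]
ft_force: [4.1, 0.1, -3.4]
opening: 0.012
finger_force: 107.7
```

{"fn": "send_rows", "kwargs": {"plan": [[[1,-0.0004,0,0,0],[1,-0.0004,0,0,0],[1,0,0,0,0]]]}}

```text
time: 25.73
position: [0.4776, 0.1507, 0.0466]
orientation: [-3.131, -0.007, -0.126]
ft_force: [7.1, -1.1, -4.5]
opening: 0.0121
finger_force: 107.5
```

{"fn": "send_rows", "kwargs": {"plan": [[[1,-0.0004,0,0,0],[1,-0.0003,0,0,0],[1,0,0,0,0]]]}}

```text
time: 25.98
position: [0.4775, 0.1507, 0.0467]
orientation: [-3.131, -0.008, -0.126]
ft_force: [8.6, -0.8, -5.5]
opening: 0.0119
finger_force: 107.4
```

Contact with the bar at 8.6 N. I ease to about 5 N and hold.

{"fn": "send_rows", "kwargs": {"plan": [[[1,0.0004,0,0,0],[1,0.0004,0,0,0],[1,0,0,0,0],[1,0,0,0,0]]]}}

```text
time: 26.32
position: [0.4776, 0.1507, 0.0466]
orientation: [-3.131, -0.006, -0.126]
ft_force: [5.6, -0.6, -3.6]
opening: 0.0121
finger_force: 107.5
```

{"fn": "send_rows", "kwargs": {"plan": [[[1,0.0001,0,0,0],[1,0,0,0,0],[1,0,0,0,0],[1,0,0,0,0],[1,0,0,0,0],[1,0,0,0,0],[1,0,0,0,0]]]}}

```text
time: 26.9
position: [0.4776, 0.1507, 0.0466]
orientation: [-3.131, -0.006, -0.126]
ft_force: [5.9, -0.8, -3.3]
opening: 0.0122
finger_force: 107.5
```

{"fn": "send_rows", "kwargs": {"plan": [[[1,0,0,0,0],[1,0,0,0,0],[1,0,0,0,0],[1,0,0,0,0],[1,0,0,0,0],[1,0,0,0,0],[1,0,0,0,0]]]}}

```text
time: 27.48
position: [0.4776, 0.1507, 0.0466]
orientation: [-3.131, -0.006, -0.126]
ft_force: [5.4, -1.0, -4.0]
opening: 0.0119
finger_force: 107.5
```

{"fn": "send_rows", "kwargs": {"plan": [[[1,0.0005,0,0,0],[1,0.001,0,0,0],[1,0.001,0,0,0],[1,0.001,0,0,0],[1,0,0,0,0],[1,0,0,0,0]]]}}

```text
time: 27.98
position: [0.4797, 0.1503, 0.0462]
orientation: [-3.131, -0.003, -0.125]
ft_force: [0.3, 0.1, -1.7]
opening: 0.0119
finger_force: 107.8
```

{"fn": "send_rows", "kwargs": {"plan": [[[1,0,0,-0.002,0],[1,0,0,-0.002,0],[1,0,0,-0.003,0],[1,0,0,-0.004,0],[1,0,0,-0.006,0]]]}}

```text
time: 28.4
position: [0.4797, 0.1501, 0.0636]
orientation: [-3.131, -0.004, -0.125]
ft_force: [-0.2, -0.6, -1.5]
opening: 0.0121
finger_force: 107.8
```

{"fn": "send_rows", "kwargs": {"plan": [[[1,0,0,-0.02,0],[1,0,0,-0.03,0],[1,0,0,-0.035,0],[1,0,0,-0.035,0],[1,0,0,-0.016,0],[1,0,0,0,0]]]}}

```text
time: 28.9
position: [0.4812, 0.1493, 0.2047]
orientation: [-3.127, -0.012, -0.125]
ft_force: [0.8, 0.0, -1.3]
opening: 0.0119
finger_force: 107.8
```

```bash
python3 - <<'E'
from h import *
ci=camera_info("wrist"); im=capture("wrist"); B=Ro.from_euler("z",-.126)
for n,z in(("carrier",.025),("eye",.03)):
    for d in spotter.pinpoint(n,"wrist")[:1]: print(n,round(d["p"],2),np.round(B.inv().apply(ray(0,*d["pixel"],z,ci)-[.6232,.1315,0])*1e3,1))
cv2.imwrite("pics/w9.png",cv2.resize(im[:,:400],(625,600),interpolation=cv2.INTER_CUBIC))
tip(); print(manip.read_state()["qpos"])
E
```

```text
carrier 0.61 [-28.2   0.3  25. ]
eye 0.95 [-43.6   0.4  30. ]
t 29.05 tip in block mm [-45.2  -0.8 178.9] F block axes [ 0.21 -0.58 -1.61] rpy [-3.131  -0.0037 -0.1253] pos [0.4789 0.1487 0.1988]
[ 0.29617535  0.0767041  -0.16537763  1.32097782  0.00817623 -2.72013146]
```

View pics/w9.png

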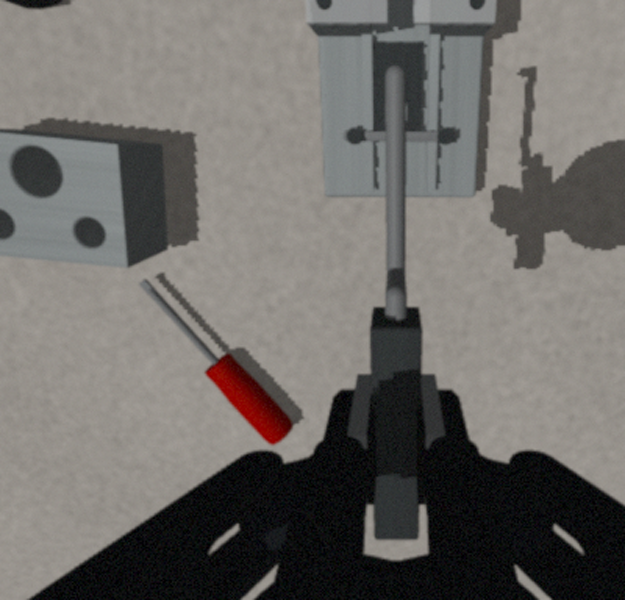

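The carrier (at (400,85)) lies flat against the bar and clear of the mouth. Now back towards the rest, half a turn here and half over the rest.

{"fn": "send_rows", "kwargs": {"plan": [[[1,0,0,0,7],[1,0,0,0,7],[1,0,0,0,7],[1,0,0,0,7],[1,0,0,0,7],[1,0,0,0,7],[1,0,0,0,7],[1,0,0,0,7],[1,0,0,0,7],[1,0,0,0,7],[1,0,0,0,7],[1,0,0,0,7],[1,0,0,0,7],[1,0,0,0,7],[1,0,0,0,7],[1,0,0,0,7],[1,0,0,0,7],[1,0,0,0,7],[1,0,0,0,7],[1,0,0,0,7]]]}}

```text
time: 30.72
position: [0.4782, 0.1485, 0.1973]
orientation: [3.135, 0.007, -2.575]
ft_force: [-0.3, -0.3, -1.4]
opening: 0.0119
finger_force: 107.9
```

{"fn": "send_rows", "kwargs": {"plan": [[[1,0,0,0,7],[1,0,0,0,7],[1,0,0,0,7],[1,0,0,0,7],[1,0,0,0,5.8],[1,0,0,0,0],[1,0,0,0,0]]]}}

```text
time: 31.3
position: [0.4785, 0.1485, 0.1979]
orientation: [3.132, 0.003, 3.127]
ft_force: [0.5, -0.4, -2.0]
opening: 0.0122
finger_force: 107.9
```

```bash
python3 - <<'E'
from h import *
s=manip.read_state(); print(s["qpos"]); go([.487,-.2577,.2],.092)
E
```

```text
[ 0.29617363  0.07774088 -0.16626692  1.32116258  0.00816868  0.3104103 ]
shift mm [ -14.3 -406.    -5.9] turn 173.91
```

{"fn": "send_rows", "kwargs": {"plan": [[[1,-0.0012,-0.02,0,0],[1,-0.0012,-0.0338,0,0],[1,-0.0012,-0.0338,0,0],[1,-0.0012,-0.0338,0,0],[1,-0.0012,-0.0338,0,0],[1,-0.0012,-0.0338,0,0],[1,-0.0012,-0.0338,0,0],[1,-0.0012,-0.0338,0,0],[1,-0.0012,-0.0338,0,0],[1,-0.0012,-0.0338,0,0],[1,-0.0012,-0.0338,0,0],[1,-0.0011,-0.0338,0,0],[1,0,-0.014,0,0],[1,0,0,0,7],[1,0,0,0,7],[1,0,0,0,7],[1,0,0,0,7],[1,0,0,0,7],[1,0,0,0,7]]]}}

```text
time: 32.88
position: [0.4863, -0.2567, 0.1945]
orientation: [3.131, -0.004, 2.388]
ft_force: [0.9, -0.4, -0.8]
opening: 0.0119
finger_force: 108.0
```

{"fn": "send_rows", "kwargs": {"plan": [[[1,0,0,0,7],[1,0,0,0,7],[1,0,0,0,7],[1,0,0,0,7],[1,0,0,0,7],[1,0,0,0,7],[1,0,0,0,7],[1,0,0,0,7],[1,0,0,0,7],[1,0,0,0,7],[1,0,0,0,7],[1,0,0,0,7],[1,0,0,0,7],[1,0,0,0,7],[1,0,0,0,7],[1,0,0,0,7],[1,0,0,0,7],[1,0,0,0,5.9],[1,0,0,0,0],[1,0,0,0,0]]]}}

```text
time: 34.55
position: [0.4864, -0.2568, 0.1947]
orientation: [-3.132, -0.007, 0.216]
ft_force: [0.8, -0.6, -1.3]
opening: 0.0115
finger_force: 107.9
```

```bash
python3 - <<'E'
from h import *
s=manip.read_state(); print(s["qpos"],s["orientation"]); go([.487,-.2577,.0383],.092)
E
```

```text
[-0.49204889  0.17591127 -0.0605953   1.3352967   0.01173051  2.43340881] [-3.13202768 -0.00686523  0.21609622]
shift mm [ -0.7   2.5 156.4] turn 7.11
```

{"fn": "send_rows", "kwargs": {"plan": [[[1,0,0,0,7.1],[1,0,0.001,0.03,0],[1,0,0,0.03,0],[1,0,0,0.03,0],[1,0,0,0.025,0],[1,0,0,0,0],[1,0,0,0,0]]]}}

```text
time: 35.13
position: [0.4862, -0.2563, 0.0793]
orientation: [-3.13, -0.004, 0.09]
ft_force: [0.9, -1.1, -0.3]
opening: 0.0119
finger_force: 107.9
```

```bash
python3 - <<'E'
from h import *
s=manip.read_state(); print(s["orientation"]); go([.487,-.2577,.0383],.092)
z=s["position"][2]
ci=camera_info("wrist"); capture("wrist")
for n,zz in(("pick",z+.0157),("hook_tip",z-.0203),("rest",0)):
    print(n,[(round(d["p"],2),np.round(d["pixel"]).tolist(),np.round(ray(0,*d["pixel"],zz,ci),4)[:2].tolist()) for d in spotter.pinpoint(n,"wrist")][:3])
E
```

```text
[-3.1299639  -0.00351148  0.09010301]
shift mm [ 0.5  1.9 41. ] turn -0.11
pick [(0.77, [275.0, 254.0], [0.4854, -0.2573]), (0.77, [60.0, 42.0], [0.5723, -0.1678]), (0.59, [141.0, 391.0], [0.5541, -0.3072])]
hook_tip [(0.64, [49.0, 256.0], [0.5872, -0.2482])]
rest [(0.67, [203.0, 254.0], [0.4859, -0.2559]), (0.62, [50.0, 254.0], [0.5927, -0.2465])]
```

{"fn": "send_rows", "kwargs": {"plan": [[[1,0.0005,0.0017,0,0],[1,0,0,0.01,0],[1,0,0,0.01,0],[1,0,0,0.008,0],[1,0,0,0.005,0],[1,0,0,0.003,0],[1,0,0,0.002,0],[1,0,0,0,0],[1,0,0,0,0]]]}}

```text
time: 36.08
position: [0.4882, -0.2583, 0.0423]
orientation: [-3.132, -0.006, 0.088]
ft_force: [0.7, 0.6, -1.4]
opening: 0.0122
finger_force: 107.9
```

{"fn": "send_rows", "kwargs": {"plan": [[[1,0,0,0.001,0],[1,0,0,0.001,0],[1,0,0,0,0]]]}}

```text
time: 36.33
position: [0.4882, -0.2583, 0.0403]
orientation: [-3.132, -0.007, 0.088]
ft_force: [-0.3, -0.6, -0.8]
opening: 0.012
finger_force: 107.9
```

{"fn": "send_rows", "kwargs": {"plan": [[[1,-0.0011,-0.0005,0,0],[1,0,0,0.001,0],[1,0,0,0.0008,0],[1,0,0,0,0],[1,0,0,0,0]]]}}

```text
time: 36.75
position: [0.487, -0.2578, 0.0385]
orientation: [-3.132, -0.006, 0.088]
ft_force: [-0.3, -0.7, 0.5]
opening: 0.0118
finger_force: 108.2
```

{"fn": "send_rows", "kwargs": {"plan": [[[1,0,0,0.0004,0],[1,0,0,0,0],[0.6,0,0,0,0],[0.5,0,0,0,0],[0.3,0,0,0,0],[0,0,0,0,0],[-0.4,0,0,0,0],[-0.8,0,0,0,0],[-1,0,0,0,0],[-1,0,0,0,0],[-1,0,0,0,0],[-1,0,0,0,0]]], "newtons": 20}}

```text
time: 37.75
position: [0.487, -0.2579, 0.038]
orientation: [-3.132, -0.006, 0.088]
ft_force: [-0.2, 0.0, 1.0]
opening: 0.0853
finger_force: 0.0
```

{"fn": "send_rows", "kwargs": {"plan": [[[-1,0,0,-0.01,0],[-1,0,0,-0.02,0],[-1,0,0,-0.03,0],[-1,0,0,-0.03,0],[-1,0,0,0,0],[-1,0,0,0,0]]]}}

```text
time: 38.25
position: [0.4878, -0.2595, 0.1308]
orientation: [-3.135, -0.01, 0.088]
ft_force: [0.2, 0.1, -0.7]
opening: 0.0854
finger_force: 0.0
```

```bash
python3 - <<'E'
from h import *
s=manip.read_state(); print(s["position"],s["orientation"])
ci=camera_info("wrist"); im=capture("wrist")
for n,z in(("pick",.054),("hook_tip",.018),("rest",0)):
    print(n,[(round(d["p"],2),np.round(d["pixel"]).tolist(),np.round(ray(0,*d["pixel"],z,ci),4)[:2].tolist()) for d in spotter.pinpoint(n,"wrist")][:4])
cv2.imwrite("pics/w10.png",cv2.resize(im[:,106:406],(469,600),interpolation=cv2.INTER_CUBIC))
E
```

```text
[ 0.48784907 -0.25950714  0.13078193] [-3.1345493  -0.01040153  0.08753189]
pick [(0.86, [134.0, 364.0], [0.5473, -0.3325]), (0.77, [71.0, 84.0], [0.5719, -0.1386]), (0.73, [207.0, 251.0], [0.4854, -0.2581]), (0.64, [366.0, 407.0], [0.3416, -0.4145])]
hook_tip [(0.74, [65.0, 254.0], [0.588, -0.2509]), (0.59, [181.0, 470.0], [0.5127, -0.4441]), (0.23, [216.0, 77.0], [0.448, -0.103])]
rest [(0.95, [184.0, 252.0], [0.4877, -0.2574])]
```

View pics/w10.png

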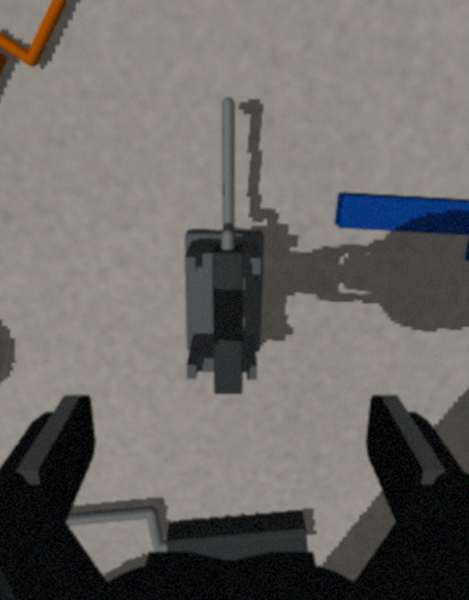

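The pick lies in its rest just as at the start (handle at (228,320), hook at (228,100)), and the gripper is clear, so I hand it in.

```bash
python3 -c "
from h import *
print(manip.close_job())"
```

```text
the job is handed in; nothing more can be done
None
```

The job is handed in after about 38 s: the carrier lies flat against the stop bar and clear of the slot, it was held there at about 5.6 N for 1.2 s (highest reading about 10 N, under the 12 N limit), and the pick is back in the middle of its rest the same way round.

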